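# Release the brake of the loaded film winder

## Robot

A 6-joint arm with a two-finger parallel gripper is mounted at the origin on the work surface. World frame = base frame: x ahead of the robot, y to its left, z up, the work surface at z = 0. Lengths are in m, angles in rad, forces in N, time in s.
With the tool pointing down it reaches from about 0.35 to 0.85 m from the base axis. Payload 8.1 kg.
Tool frame: the origin (TCP) lies at the very end of the fingers, on their centre line; the grasp point (between the pads) lies 19 mm behind it; z points along the fingers, y is the line along which they close (so a half turn about z gives the same grasp; the last joint's range is limited). The gripper opens to 93 mm and grips with 3 to 60 N. Pads are 15 mm wide; open, the fingers measure 128 mm over their backs; the gripper's body (75 mm by 188 mm) begins 65 mm behind the grasp point.
Start: joints at [-1.211, 0.13, 1.488, -0, 1.523, -0.085], TCP at [0.258, -0.542, 0.183] pointing down, gripper open.
Joint ranges: [-2.96, 2.96], [-0.89, 2.26], [0.02, 2.5], [-1.34, 4.48], [0, 2.73], [-2.66, 2.66]. Speed limits (rad/s): [2.39, 2.39, 2.79, 3.14, 3.14, 3.14].

## Interface

Orientations are given as a rotation vector (axis times angle).
In Python, from plant import robot gives the robot as it stands.
- The arm moves only by the tool play_rows, never from a script. Its argument "deltas" is one flat list of numbers, 5 for each row, row after row: the shift along the tool's x, y, z in mm, then the turn about the tool's z in degrees, then the finger opening in mm, from 0 to 93. A call has 1 to 10 rows; each row shifts and turns the commanded pose from where the row before left it, along the tool's axes as they then stand; what a row does not reach is not made up. A row lasts 1/12 s, in which the tool goes at most 41.7 mm and 7.16 degrees, less where a joint would pass 70% of its speed; a pose out of reach is approached as far as the arm can. A call with a gripper value outside its range is refused whole. The fingers move at their own pace and stop on an object; "newtons" is the grip in N (left out, the last holds). Time passes only in rows, so rows that do not move let the fingers close. It gives the time, the measured TCP pose, the force, the opening and the grip force at its end, in the units of the state.
- robot.read_state(): the state, without advancing time (a new reading comes with each control period).
- robot.read_camera(name): name is "side" or "top" or "wrist"; returns a dict with "pixels" (400x640x3 uint8, blue, green, red), "mtx" (3x3 intrinsics, pixels), "eye" and "rotation" of the camera in the world. Camera axes: x right, y up, looking along -z (the intrinsics and any distortion apply to the point x, -y, -z); pixel columns grow to the right and rows downward; lengths in m; the calibration is good to about 2 mm. A picture is of the moment at which its call begins. There is no depth.
- robot.close_job(): hands the job in; it is judged then, once.
The state is a dict: "t": time; "q": joint angles; "dq": joint speeds; "joint_torque": joint torques, N m; "tool_pos": TCP position; "orientation": TCP orientation; "force": force on the tool from outside, world axes, zero at the start; "wrist_torque": the same for the moment, N m; "opening": finger opening in m; "gripper_force": force on a finger pad.
Only numpy, scipy, OpenCV 4.12 (cv2) and the standard library are available. Lean on these libraries where they do the work, as an engineer would, in place of code of your own. Each camera call takes 0.05 s, during which the arm holds its last target. There are 200 camera calls.

## Task

Of the two film winders, one carries a big dark roll of film: release its brake by pressing in the red button in the side of its brake lever's grip and, with the button held in, swinging the lever fully down to its stop, then let go. Leave the brake lever of the other winder, which has only a bare white core, up as it is.

Things in the scene. Friction and masses are not known exactly. Their poses are not given: they have to be found in the camera images.
- brake_hinge (a point): Hinge of that lever, on its axis, 50 mm above the desk, 30 mm in front of the winder that carries the dark purple film roll (144 mm across, top at 113 mm): a white 200 x 200 x 55 mm box fixed to the desk, its lever on the side that roughly faces the robot. Axes as brake_grip's; turns with the lever. The other winder is alike but has only a bare white core.
- brake_grip (a point): Centre of the loaded winder's black lever grip (24 wide along y, 26 mm high, from 55 mm before to 25 mm past this point). x: along the lever to its tip; y: the level hinge axis. The hinge is 140 mm back along -x. On the +y side here, a red button (32 x 18 mm) stands 8 mm out: fingers closing along y press it; grip plus button 32 mm, 26 pressed. 40 mm free beside, free above.
- brake_lever (a joint): Angle of that lever (rad): 0 is 60 degrees above level; grows as it swings down towards the robot, 0.87 at its lower stop (10 degrees above level). Stiff hinge: stays where it is left, needs 1 to 3 N at the grip. With the button out, a catch stops it at 0.22; with the button in it passes. Beyond 0.55 the button may come out.
- release_button (a joint): How far the red button of that lever is pressed in (m): 0 out, 0.006 fully in; the catch is free from 0.004. A spring pushes it out: 2.4 N to begin, 6 N fully in. It moves along -y of brake_grip.
- spare_lever (a joint): Angle of the alike lever on the other winder (bare white core, no film), measured in the same way as brake_lever. To be left up.

How it is judged:
On the way:
1. the red button is held in while the lever of the loaded winder swings down past its catch (value of joint release_button above 0.003 m and value of joint brake_lever between 0.32 and 0.87 rad).
At the end, for the whole second after the job is handed in: The brake lever of the loaded winder rests fully down (within 0.17 rad, 10 degrees, of its lower stop), its red button out again (less than 2 mm in), and the other winder's lever still up (below 0.25 rad) (value of joint brake_lever above 0.7 rad and value of joint release_button below 0.002 m and velocity of joint brake_lever below 0.05 rad/s and value of joint spare_lever below 0.25 rad); the robot touches nothing.
It fails at once if the other winder's brake lever is swung down past its catch (value of joint spare_lever above 0.32 rad).
It also fails if it takes over 29 s, if anything falls off the work surface, if the arm or the gripper's body presses on something with over 40 N, if the wrist force passes 120 N, or if a joint passes its speed limit or range.

## Working session

There is one attempt and no reset: what is moved stays moved. The work goes in short steps, Python scripts to look and compute and a tool call to move; the robot and the scene stay as the last step left them, time stands still between calls to the robot, and variables do not carry over. Pictures are saved under pics/ and viewed, at most 10 in all, crops included, and the job is handed in when it is done.

Besides the shell and the picture viewer there is one more tool, called after "Request:" by a JSON object that holds its "method" and its "body", one argument or row to a line. play_rows: Moves the arm, as the interface text tells. Its arguments: {"type":"object","properties":{"deltas":{"type":"array"},"newtons":{"type":"number"}},"required":["deltas"]}

```bash
mkdir -p pics && ls
python3 - <<'E'
from plant import robot
import cv2,numpy as np
for n in ["top","side"]:
    c=robot.read_camera(n); cv2.imwrite(f"pics/{n}0.png",c["pixels"]); np.savez(f"{n}0.npz",**{k:np.array(v) for k,v in c.items()})
    print(n,c.keys(),np.round(c["mtx"],1).tolist(),np.round(c["eye"],3),np.round(c["rotation"],3).tolist())
s=robot.read_state();print(s)
E
```

```text
pics
top dict_keys(['pixels', 'mtx', 'eye', 'rotation']) [[373.7, 0.0, 326.0], [0.0, 373.7, 202.9], [0.0, 0.0, 1.0]] [ 0.475 -0.027  0.993] [0.101, -0.123, -1.56]
side dict_keys(['pixels', 'mtx', 'eye', 'rotation']) [[423.8, 0.0, 319.2], [0.0, 423.8, 196.1], [0.0, 0.0, 1.0]] [0.379 0.699 0.793] [0.189, -1.201, -2.641]
{'t': 0.1, 'q': array([-1.21139751e+00,  1.31064335e-01,  1.48913761e+00, -1.90953506e-05,
        1.52301044e+00, -8.53898993e-02]), 'dq': array([ 0.00045009, -0.00181412, -0.00286104, -0.00130064, -0.00092453,
       -0.00106283]), 'joint_torque': array([ 1.35822203e-03, -5.61337280e+01, -4.93098772e+01,  7.71555793e-02,
        2.91281927e-02, -4.05317917e-05]), 'tool_pos': array([ 0.25798144, -0.54108685,  0.18212312]), 'orientation': array([-3.06265909e+00, -6.92575483e-01,  3.76973135e-04]), 'force': array([-0.14255672,  0.07217191,  0.4582832 ]), 'wrist_torque': array([-0.03275177, -0.05973144, -0.00394056]), 'gripper_force': 0.0, 'opening': 0.09332200810599037}
```

View pics/top0.png

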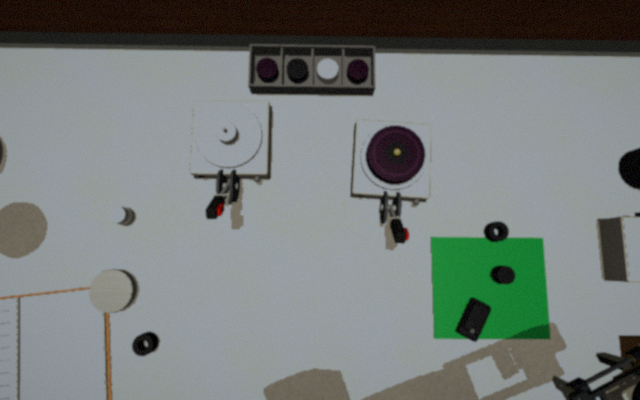

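View pics/side0.png

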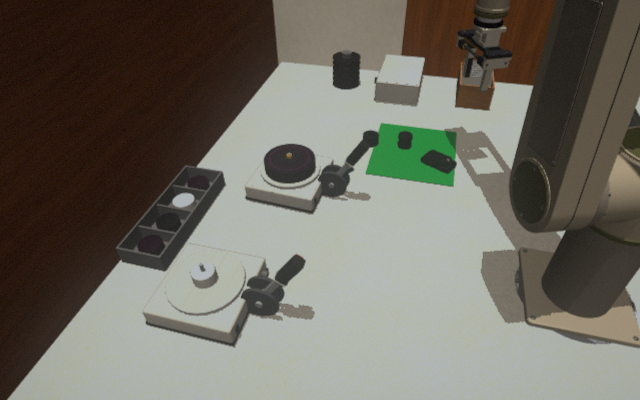

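The top view shows the loaded winder around (392,158), its lever base at (390,205) and the grip with its red button at (400,231). The bare winder is on the left at (230,138). I'll enlarge both views of the lever.

Run:
```python
import cv2,numpy as np
a=cv2.imread("pics/top0.png")[110:260,340:450]; b=cv2.imread("pics/side0.png")[120:215,240:390]
cv2.imwrite("pics/c1.png",cv2.convertScaleAbs(cv2.resize(np.vstack([a]),None,fx=4,fy=4,interpolation=cv2.INTER_CUBIC),alpha=1.3))
cv2.imwrite("pics/c2.png",cv2.convertScaleAbs(cv2.resize(b,None,fx=5,fy=5,interpolation=cv2.INTER_CUBIC),alpha=1.3))
```

```text
(no output)
```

View pics/c1.png

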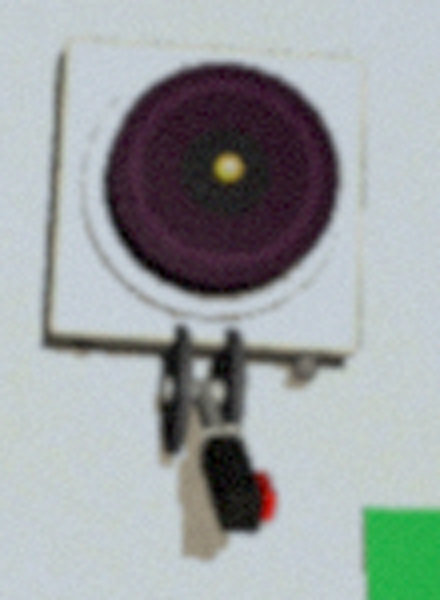

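View pics/c2.png

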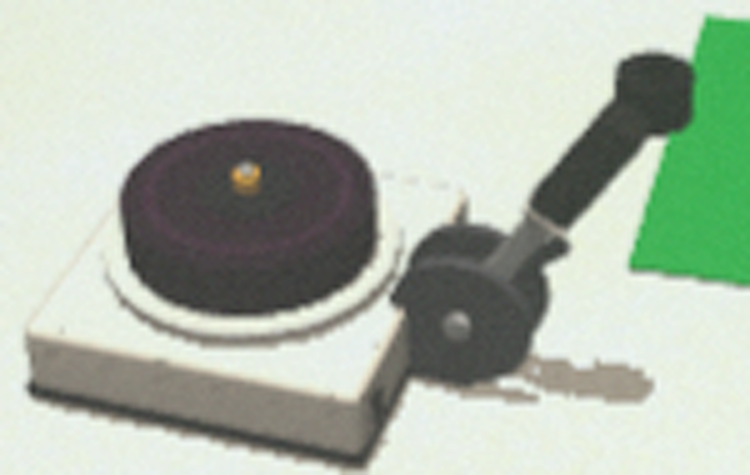

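```bash
cat > h.py <<'E'
import numpy as np,cv2
from scipy.spatial.transform import Rotation as R
def load(n):
    d=np.load(n+".npz"); return d["mtx"],d["eye"],(R.from_rotvec(d["rotation"]).as_matrix() if d["rotation"].size==3 else d["rotation"])
def proj(c,P):
    K,e,M=c; p=(np.atleast_2d(P)-e)@M; p=p*[1,-1,-1]; u=p@K.T; return u[:,:2]/u[:,2:]
E
python3 - <<'E'
from h import *
from scipy.optimize import least_squares
T,S=load("top0"),load("side0")
def f(p,full=False):
    x,y,a,lat,th=p   # box centre, yaw of outward dir, lateral hinge offset, lever elev
    o=np.array([np.cos(a),np.sin(a),0]); z=np.array([0,0,1.]); l=np.cross(z,o) # l = grip y
    C=np.array([x,y,.055]); c=lambda i,j:C+.1*i*o+.1*j*l
    H=np.array([x,y,.05])+.13*o+lat*l
    L=np.cos(th)*o+np.sin(th)*z; n=-np.sin(th)*o+np.cos(th)*z
    G=H+.14*L
    # out=+i towards robot(image down), +j = image right
    tp=[c(-1,-1),c(-1,1),c(1,-1),c(1,1),G+.016*l+.006*n, G+.025*L]
    tm=[(356.75,120.5),(430.5,124.5),(352.5,193.25),(428.75,197.5),(406.5,233.75),(399.5,238)]
    sp=[c(-1,-1),c(1,-1),c(1,1),G+.022*L]
    sm=[(245.6,186.4),(313,200.4),(333,158.4),(371,138.4)]
    r=np.r_[(proj(T,tp)-tm),(proj(S,sp)-sm)]
    if full: print("H",H,"G",G,"o",o,"l",l); print(np.round(r,1).tolist())
    return r.ravel()
s=least_squares(f,[.6,-.2,3.1,0,1.05],x_scale=.1,loss="soft_l1")
print(np.round(s.x,4),np.degrees(s.x[2:5:2]));f(s.x,True)
E
```

```text
[ 7.2640e-01 -2.0820e-01  3.0943e+00  4.0000e-04  1.0280e+00] [177.28756176  58.89982135]
H [ 0.59653715 -0.20245338  0.05      ] G [ 0.52430313 -0.1990312   0.16987717] o [-0.99887963  0.0473233   0.        ] l [-0.0473233  -0.99887963  0.        ]
[[-2.2, -0.5], [-0.0, -0.2], [-1.4, 1.8], [0.6, 1.9], [-0.1, -1.0], [1.2, 2.3], [-1.6, -1.1], [-0.2, -1.4], [1.2, -1.9], [-4.8, 4.4]]
```

```bash
cat >> h.py <<'E'
def plan(target,yawl=None):
    from plant import robot
    s=robot.read_state(); M=R.from_rotvec(s["orientation"]).as_matrix()
    l=np.array(yawl if yawl is not None else [-.0473,-.9989,0]); lt=M.T@l
    ang=np.degrees(np.arctan2(-lt[0],lt[1])); ang=(ang+90)%180-90
    d=M.T@(np.array(target)-s["tool_pos"])*1000
    print("t",round(s["t"],2),"pos",np.round(s["tool_pos"],4),"tool delta mm",np.round(d,1),"turn deg",round(ang,1),"q6",round(s["q"][5],2),"F",np.round(s["force"],1),"open",round(s["opening"],4),"gf",round(s["gripper_force"],1))
    print("axes x,y",np.round(M[:,0],3),np.round(M[:,1],3),np.round(M[:,2],3))
E
python3 -c "
from h import *
plan([.524,-.2,.275])"
```

```text
t 0.1 pos [ 0.258  -0.5411  0.1821] tool delta mm [ 386.9 -193.6  -92.5] turn deg 28.2 q6 -0.09 F [-0.1  0.1  0.5] open 0.0933 gf 0.0
axes x,y [0.903 0.43  0.   ] [ 0.43  -0.903 -0.002] [-0.001  0.002 -1.   ]
```

Request:
{"method": "play_rows", "body": {
  "deltas": [0,0,-31,0,60,0,0,-31,0,60,0,0,-31,0,60,32,-16,0,0,60,32,-16,0,0,60,32,-16,0,0,60,32,-16,0,0,60,32,-16,0,0,60,32,-16,0,0,60,32,-16,0,0,60]
}}

```text
t: 0.93
tool_pos: [0.4128, -0.3425, 0.2756]
orientation: [-3.064, -0.692, 0.001]
force: [-0.4, -0.4, -0.5]
opening: 0.0599
gripper_force: 0.0
```

Request:
{"method": "play_rows", "body": {
  "deltas": [32,-16,0,0,60,32,-16,0,0,60,32,-16,0,0,60,32,-16,0,0,60,32,-16,0,0,60,0,0,0,7,60,0,0,0,7,60,0,0,0,7,60,0,0,0,7,60,0,0,0,0,60]
}}

```text
t: 1.77
tool_pos: [0.5221, -0.2028, 0.2755]
orientation: [-3.14, 0.078, 0.001]
force: [0.1, -0.5, 0.8]
opening: 0.0601
gripper_force: 0.0
```

Run:
```python
from h import *
plan([.524,-.2,.275])
from plant import robot
c=robot.read_camera("wrist"); cv2.imwrite("pics/w1.png",c["pixels"]); np.savez("w1.npz",**{k:np.array(v) for k,v in c.items()})
print(c["mtx"],c["eye"],c["rotation"])
W=load("w1")
H=np.array([.5965,-.2025,.05]);G=np.array([.5243,-.199,.17]);print("H,G,Gb",proj(W,[H,G,G+.02*np.array([-.047,-.999,0])]))
```

```text
t 1.77 pos [ 0.5221 -0.2028  0.2755] tool delta mm [ 1.8 -2.9  0.5] turn deg -0.1 q6 1.16 F [ 0.1 -0.5  0.8] open 0.0601 gf 0.0
axes x,y [ 0.999 -0.05  -0.001] [-0.05  -0.999 -0.   ] [-0.001  0.    -1.   ]
[[305.44656091   0.         319.77532775]
 [  0.         305.44656091 198.9523186 ]
 [  0.           0.           1.        ]] [ 0.59999038 -0.2064869   0.47687274] [-0.21745868  0.22803618 -1.60853049]
H,G,Gb [[316.85480381 113.33209934]
 [316.08010795 186.95782081]
 [335.42118398 186.91030244]]
```

View pics/w1.png

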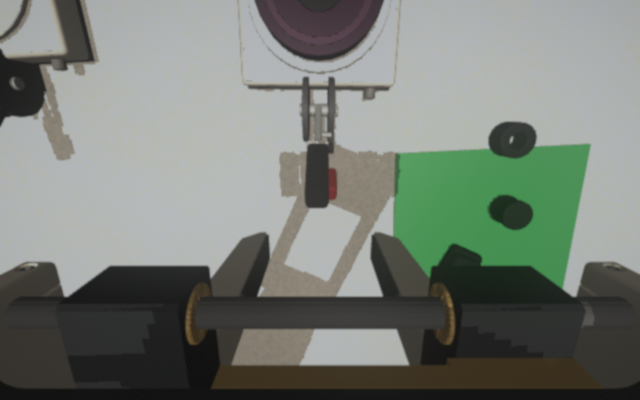

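The wrist view shows the loaded lever's grip spanning (306–329, 145–207), with the red button at (333,183). It lies about 2.5 px left of the gripper's midline at column 320, so the grasp needs a small shift of about −1.5 mm in y and +5 mm in x.

Request:
{"method": "play_rows", "body": {
  "deltas": [5,-1.5,20,0,60,0,0,30,0,60,0,0,30,0,60,0,0,25,0,60,0,0,19,0,60,0,0,0,0,60]
}}

```text
t: 2.32
tool_pos: [0.5241, -0.2004, 0.1465]
orientation: [-3.137, 0.062, 0.012]
force: [-0.5, 0.1, 0.0]
opening: 0.0598
gripper_force: 0.0
```

Run:
```python
from h import *
plan([.527,-.2013,.152])
from plant import robot
c=robot.read_camera("wrist"); cv2.imwrite("pics/w2.png",c["pixels"])
```

```text
t 2.32 pos [ 0.5241 -0.2004  0.1465] tool delta mm [ 2.9  0.8 -5.6] turn deg 0.4 q6 1.15 F [-0.5  0.1  0. ] open 0.0598 gf 0.0
axes x,y [ 0.999 -0.04  -0.008] [-0.04  -0.999 -0.003] [-0.008  0.004 -1.   ]
```

View pics/w2.png

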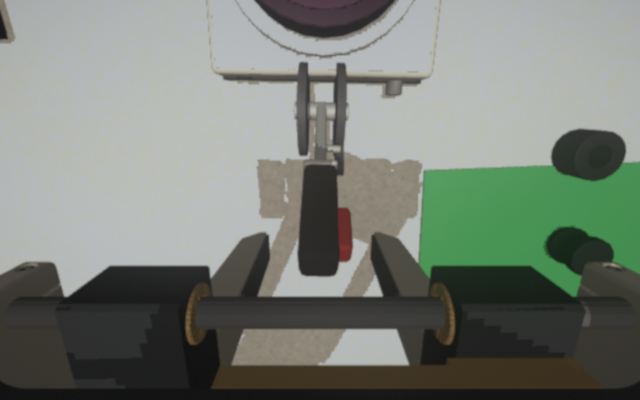

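The grip spans columns 300–338, with the button edge at 351 and its centre near row 233. The fingers straddle it at 265 and 375. Next I'll let the arm settle and check where the pad point projects.

Request:
{"method": "play_rows", "body": {
  "deltas": [0,0,0,0,60,0,0,0,0,60]
}}

```text
t: 2.53
tool_pos: [0.5284, -0.2024, 0.1542]
orientation: [3.14, -0.067, 0.004]
force: [0.4, -0.3, 0.7]
opening: 0.0602
gripper_force: 0.0
```

Run:
```python
from h import *
plan([.527,-.2013,.152])
from plant import robot
c=robot.read_camera("wrist");cv2.imwrite("pics/w3.png",c["pixels"]); np.savez("w3.npz",**{k:np.array(v) for k,v in c.items()})
s=robot.read_state();M=R.from_rotvec(s["orientation"]).as_matrix();W=load("w3")
P=s["tool_pos"];g=P-.019*M[:,2]
print("tcp,grasp,g+20y",proj(W,[P,g,g+.02*M[:,1]]))
b=c["pixels"].astype(int);m=(b[...,2]>90)&(b[...,1]<60)&(b[...,0]<60);m[:150]=0;v,u=np.nonzero(m);print("red",u.min(),u.max(),v.min(),v.max(),u.mean(),v.mean(),len(u))
G=np.array([.527,-.2005,.171]);l=M[:,1]
print("G btn",proj(W,[G,G+.02*l]))
```

```text
t 2.53 pos [ 0.5284 -0.2024  0.1542] tool delta mm [-1.4 -1.   2.2] turn deg 0.3 q6 1.16 F [ 0.4 -0.3  0.7] open 0.0602 gf 0.0
axes x,y [ 0.999 -0.042  0.003] [-0.042 -0.999  0.001] [ 0.003 -0.001 -1.   ]
tcp,grasp,g+20y [[319.98755429 225.69160538]
 [320.02042877 236.36432963]
 [351.0715964  236.37120449]]
red 335 346 211 260 340.55876685934487 235.08092485549133 519
G btn [[317.14977389 237.11751549]
 [347.78104153 237.1242559 ]]
```

The pad point (row 236) lines up with the button centre (row 235), so I'm shifting y by −1 mm and closing.

Request:
{"method": "play_rows", "body": {
  "deltas": [0,-1,0,0,45,0,0,0,0,36,0,0,0,0,20,0,0,0,0,20,0,0,0,0,20,0,0,0,0,20,0,0,0,0,20],
  "newtons": 18
}}

```text
t: 3.17
tool_pos: [0.5274, -0.1999, 0.1521]
orientation: [-3.139, 0.068, 0.0]
force: [0.5, 4.7, 3.0]
opening: 0.0235
gripper_force: 18.4
```

Run:
```python
from h import *
plan([.527,-.2013,.152])
# arc in tool frame (x forward=+,z down=+): lever elev from 60 to 10, H 70mm ahead
th=np.radians(np.linspace(60,9,15));p=140*np.c_[-np.cos(th),-np.sin(th)]
print(np.round(np.diff(p,axis=0),1).tolist())
```

```text
t 3.17 pos [ 0.5274 -0.1999  0.1521] tool delta mm [-0.3  1.5  0.1] turn deg 0.2 q6 1.16 F [0.5 4.7 3. ] open 0.0235 gf 18.4
axes x,y [ 0.999 -0.044 -0.   ] [-0.044 -0.999 -0.002] [-0.     0.002 -1.   ]
[[-7.6, 4.7], [-7.2, 5.2], [-6.9, 5.6], [-6.5, 6.0], [-6.1, 6.4], [-5.7, 6.8], [-5.3, 7.2], [-4.8, 7.5], [-4.3, 7.8], [-3.8, 8.0], [-3.3, 8.3], [-2.8, 8.5], [-2.2, 8.6], [-1.7, 8.7]]
```

Request:
{"method": "play_rows", "body": {
  "deltas": [-4,2,0,0,20,-3.6,0,2.7,0,20,-7.2,0,5.2,0,20,-6.9,0,5.6,0,20,-6.5,0,6,0,20,-6.1,0,6.4,0,20,0,0,0,0,20]
}}

```text
t: 3.75
tool_pos: [0.4971, -0.1983, 0.1302]
orientation: [-3.137, 0.066, -0.016]
force: [7.9, 19.6, 19.2]
opening: 0.0235
gripper_force: 24.9
```

Run:
```python
from h import *
plan([.527,-.2013,.152])
from plant import robot
c=robot.read_camera("wrist");cv2.imwrite("pics/w4.png",c["pixels"])
```

```text
t 3.75 pos [ 0.4971 -0.1983  0.1302] tool delta mm [ 30.2   1.7 -21.6] turn deg 0.3 q6 1.13 F [ 7.9 19.6 19.2] open 0.0235 gf 24.9
axes x,y [ 0.999 -0.042  0.01 ] [-0.042 -0.999 -0.004] [ 0.01   0.003 -1.   ]
```

View pics/w4.png

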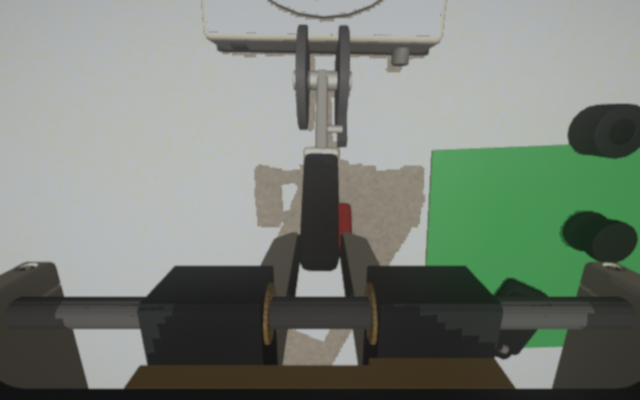

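Run:
```python
from h import *
a=cv2.imread("pics/w3.png")[140:300,255:390];b=cv2.imread("pics/w4.png")[140:300,255:390]
from plant import robot
s=robot.read_camera("side");cv2.imwrite("pics/side1.png",s["pixels"])
d=cv2.resize(s["pixels"][90:215,280:410],(288,277),interpolation=cv2.INTER_CUBIC)
m=np.hstack([cv2.resize(i,None,fx=2.95,fy=2.95,interpolation=cv2.INTER_CUBIC) for i in (a,b)])
m=cv2.convertScaleAbs(m,alpha=1.5,beta=15)
cv2.imwrite("pics/cmp.png",m);print(m.shape)
```

```text
(472, 796, 3)
```

View pics/cmp.png

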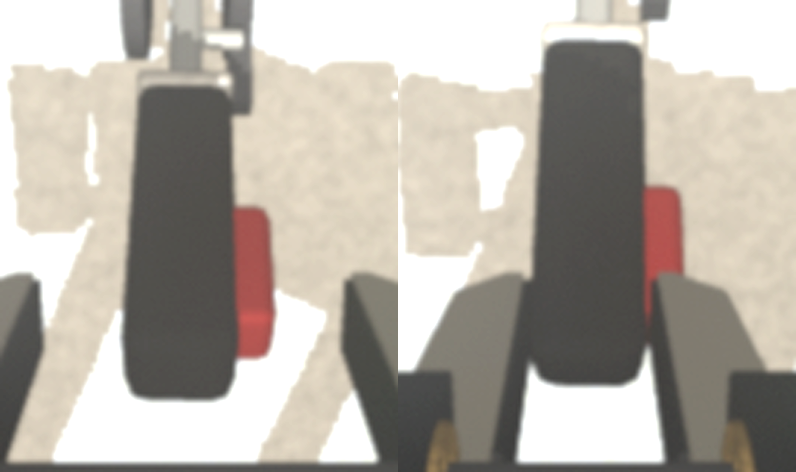

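The crops show why it failed. The fingertips sit above the button, at crop (665,275) with the red continuing under them, so the pads clamped the bare grip 24 mm wide. The grip is lower than I estimated, because what I took for the lever tip in the side view was the black ring behind it. I'll release, back off and remeasure.

Request:
{"method": "play_rows", "body": {
  "deltas": [0,-2.5,0,0,45,0,0,0,0,60,0,0,-30,0,60,0,0,-30,0,60,0,0,-30,0,60,-30,0,-20,0,60,-30,0,0,0,60,-30,0,0,0,60,0,0,0,0,60,0,0,0,0,60]
}}

```text
t: 4.68
tool_pos: [0.4025, -0.1952, 0.2365]
orientation: [3.14, -0.071, 0.002]
force: [-0.0, -0.5, 0.8]
opening: 0.0599
gripper_force: 0.0
```

Run:
```python
from h import *
from plant import robot
ims={}
for n in ["top","side","wrist"]:
    c=robot.read_camera(n); cv2.imwrite(f"pics/{n}2.png",c["pixels"]); np.savez(f"{n}2.npz",**{k:np.array(v) for k,v in c.items()}); ims[n]=c["pixels"]
plan([.5,-.2,.2])
f=lambda i,x,y,w,h,k:cv2.convertScaleAbs(cv2.resize(i[y:y+h,x:x+w],None,fx=k,fy=k,interpolation=cv2.INTER_CUBIC),alpha=1.4,beta=15)
A=f(ims["top"],370,170,60,90,4)          # 240x360
B=f(ims["side"],300,110,90,90,4)         # 360x360
W=load("wrist2");print(proj(W,[[.5965,-.2025,.05],[.5,-.2,.155]]))
H=np.hstack([A,B]); u,v=proj(W,[.52,-.2,.13])[0].astype(int);x0=int(np.clip(u-75,0,490));y0=int(np.clip(v-60,0,280));print("wrist crop",x0,y0)
C=f(ims["wrist"],x0,y0,150,59,4)
cv2.imwrite("pics/m2.png",np.vstack([H,C])); print(np.vstack([H,C]).shape)
```

```text
t 4.83 pos [ 0.4037 -0.195   0.2362] tool delta mm [96.4  0.8 36.2] turn deg 0.2 q6 1.05 F [0.3 0.  0.5] open 0.06 gf 0.0
axes x,y [ 0.999 -0.044  0.   ] [-0.044 -0.999  0.   ] [ 0. -0. -1.]
[[318.67169637   3.46964443]
 [320.51674829  88.57316054]]
wrist crop 244 7
(596, 600, 3)
```

View pics/m2.png

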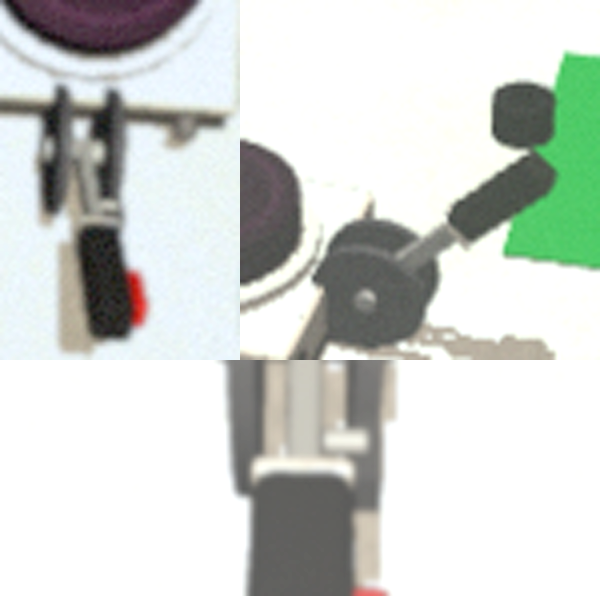

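The black ring is separate from the lever. The grip's tip is at montage side (547,168) and its start at (459,223). In the top crop the tip is at (112,335), the button at (137,298) and the hinge pin at about (71,150). Refitting.

Run:
```python
from h import *
from scipy.optimize import least_squares
T,S,W=load("top2"),load("side2"),load("wrist2")
def f(p,full=False):
    x,y,a,lat,th=p
    o=np.array([np.cos(a),np.sin(a),0]); z=np.array([0,0,1.]); l=np.cross(z,o)
    C=np.array([x,y,.055]); c=lambda i,j:C+.1*i*o+.1*j*l
    H=np.array([x,y,.05])+.13*o+lat*l
    L=np.cos(th)*o+np.sin(th)*z; n=-np.sin(th)*o+np.cos(th)*z; G=H+.14*L
    tp=[c(-1,-1),c(-1,1),c(1,-1),c(1,1),G+.016*l+.009*n, G+.025*L-.008*n,G-.055*L+.013*n,H]
    tm=[(356.75,120.5),(430.5,124.5),(352.5,193.25),(428.75,197.5),(404.25,244.5),(398,253.7),(394.5,226.7),(387.75,207.5)]
    sp=[c(-1,-1),c(1,-1),c(1,1),G+.025*L-.006*l,G-.055*L-.006*l]
    sm=[(245.6,186.4),(313,200.4),(333,158.4),(376.75,152),(354.75,165.75)]
    wp=[G-.055*L+.013*n];wm=[(319.6,36)]
    r=np.r_[(proj(T,tp)-tm),(proj(S,sp)-sm),(proj(W,wp)-wm)]
    if full:
        print("H",H,"G",G,"l",l); print(np.round(r,1).tolist())
        for e in (60,48,47.4): t=np.radians(e);print(e,H+.14*(np.cos(t)*o+np.sin(t)*z))
    return r.ravel()
s=least_squares(f,[.72,-.2,3.09,0,.9],x_scale=.1,loss="soft_l1")
print(np.round(s.x,4),np.degrees(s.x[4]));f(s.x,True)
```

```text
[ 7.2760e-01 -2.0840e-01  3.0974e+00  2.0000e-04  8.1010e-01] 46.41301008878663
H [ 0.59768563 -0.20293614  0.05      ] G [ 0.50125599 -0.19867563  0.15140598] l [-0.04413949 -0.99902538  0.        ]
[[-2.3, -0.8], [-0.1, -0.7], [-1.1, 1.5], [0.8, 1.4], [0.6, -1.6], [0.0, 2.2], [0.4, -1.0], [2.2, 1.2], [-1.9, -1.1], [-0.5, -1.6], [0.8, -2.1], [-0.3, 0.0], [-0.1, 0.9], [-0.6, 0.2]]
60 [ 0.52775385 -0.19984637  0.17124356]
48 [ 0.50409864 -0.19880122  0.15404028]
47.4 [ 0.50301535 -0.19875336  0.15305359]
```

Run:
```python
from h import *
S0,S2=load("side0"),load("side2")
M=R.from_rotvec([-3.0627,-.6926,.0004]).as_matrix();P=np.array([.258,-.5411,.1821])
for k in (0,40): print("side0 back",k,np.round(proj(S0,[P-k*.001*M[:,2]+s*.0465*M[:,1] for s in(-1,1)]),1).tolist())
P=np.array([.4037,-.195,.2362])
for k in (0,40): print("side2 back",k,np.round(proj(S2,[P+[0,-s*.03,k*.001] for s in(-1,1)]),1).tolist())
a=cv2.imread("pics/side0.png")[20:110,440:530];b=cv2.imread("pics/side2.png")[70:170,350:450]
m=np.hstack([cv2.resize(a,(400,400),interpolation=cv2.INTER_CUBIC),cv2.resize(b,(400,400),interpolation=cv2.INTER_CUBIC)])
cv2.imwrite("pics/g.png",cv2.convertScaleAbs(m,alpha=1.3,beta=10))
W=load("w3");P=np.array([.5284,-.2024,.1542])
for X in (0,.0075,.015):
  for Z in (0,.02,.04): print(X,Z,np.round(proj(W,P+[X,-.03,Z]),1))
```

```text
side0 back 0 [[477.8, 101.0], [464.0, 86.7]]
side0 back 40 [[480.9, 88.3], [466.7, 74.5]]
side2 back 0 [[410.5, 139.7], [413.2, 126.5]]
side2 back 40 [[412.6, 125.0], [415.2, 112.1]]
0 0 [[362.5 224. ]]
0 0.02 [[366.8 235.1]]
0 0.04 [[372.  248.5]]
0.0075 0 [[362.5 213.9]]
0.0075 0.02 [[366.8 224.1]]
0.0075 0.04 [[372.  236.5]]
0.015 0 [[362.4 203.6]]
0.015 0.02 [[366.8 212.9]]
0.015 0.04 [[372.1 224.2]]
```

View pics/g.png

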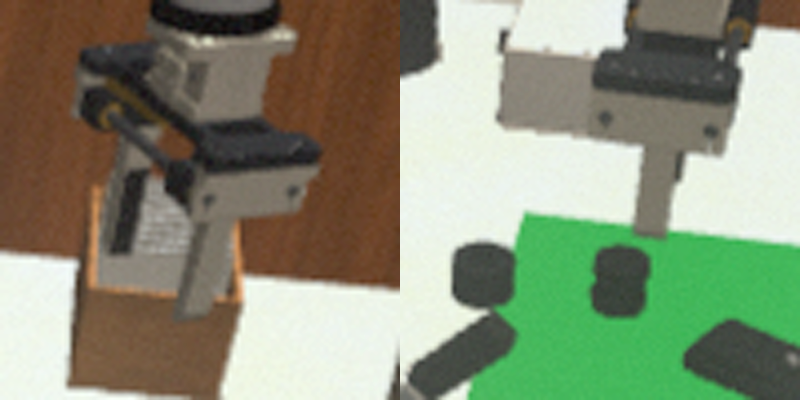

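The last crop shows the physical fingertips at about (484,92) and (412.5,129). Both are roughly 40 mm behind the reported TCP, and the wrist view agrees. The grasp therefore has to sit about 40 mm deeper: tool z is grip z minus 0.059, or about 0.093.

Request:
{"method": "play_rows", "body": {
  "deltas": [33,0.7,0,0,60,33,0,0,0,60,32,0,0,0,60,0,0,30,0,60,0,0,30,0,60,0,0,30,0,60,0,0,30,0,60,0,0,23,0,60,0,0,0,0,60,0,0,0,0,60]
}}

```text
t: 5.67
tool_pos: [0.5003, -0.199, 0.0915]
orientation: [-3.139, 0.068, 0.006]
force: [0.2, -0.0, 0.5]
opening: 0.0599
gripper_force: 0.0
```

```bash
cat > red.py <<'E'
from h import *
from plant import robot
plan([.502,-.2,.093])
for n,(x0,x1,y0,y1) in {"wrist":(290,400,60,330),"side":(330,400,120,190)}.items():
    b=robot.read_camera(n)["pixels"].astype(int)
    m=(b[...,2]>80)&(b[...,1]<65)&(b[...,0]<65);m[:,:x0]=0;m[:,x1:]=0;v,u=np.nonzero(m)
    if len(u): print(n,"red n",len(u),"u",np.percentile(u,[2,98]),"v",np.percentile(v,[2,98]))
    if n=="wrist":
        for r in range(150,330,20):
            d=np.nonzero(b[r,200:440].sum(1)<230)[0]+200
            sp=np.split(d,np.nonzero(np.diff(d)>2)[0]+1) if len(d) else []
            print(r,[(int(q[0]),int(q[-1])) for q in sp if len(q)>3])
E
python3 red.py
```

```text
t 5.67 pos [ 0.5003 -0.199   0.0915] tool delta mm [ 1.8  0.9 -1.5] turn deg 0.2 q6 1.14 F [ 0.2 -0.   0.5] open 0.0599 gf 0.0
axes x,y [ 0.999 -0.043 -0.004] [-0.043 -0.999 -0.002] [-0.004  0.002 -1.   ]
wrist red n 999 u [342. 358.] v [229.   291.04]
150 [(340, 348)]
170 [(300, 339)]
190 [(298, 340)]
210 [(297, 341)]
230 [(296, 355)]
250 [(257, 268), (295, 357), (371, 405)]
270 [(200, 208), (221, 265), (294, 358), (375, 420), (432, 439)]
290 [(200, 258), (293, 355), (382, 439)]
310 [(200, 439)]
```

The button now lies between the fingers. Grip plus button spans columns 294–358, and the fingers' inner edges are at 265 and 375. Closing.

Request:
{"method": "play_rows", "body": {
  "deltas": [0,0,0,0,45,0,0,0,0,36,0,0,0,0,20,0,0,0,0,20,0,0,0,0,20,0,0,0,0,20],
  "newtons": 20
}}

```text
t: 6.27
tool_pos: [0.5011, -0.199, 0.0936]
orientation: [-3.139, 0.069, -0.0]
force: [-2.9, 13.7, 7.1]
opening: 0.0248
gripper_force: 20.4
```

```bash
python3 red.py | head -3; python3 -c "
import numpy as np
th=np.radians(np.linspace(46.4,9,13));p=140*np.c_[-np.cos(th),-np.sin(th)]
print(np.round(np.diff(p,axis=0),1).tolist())"
```

```text
t 6.27 pos [ 0.5011 -0.199   0.0936] tool delta mm [0.9 1.  0.6] turn deg 0.2 q6 1.14 F [-2.9 13.7  7.1] open 0.0248 gf 20.4
axes x,y [ 0.999 -0.044  0.   ] [-0.044 -0.999 -0.002] [ 0.     0.002 -1.   ]
wrist red n 163 u [342. 345.] v [230.24 284.  ]
[[-5.4, 5.4], [-5.1, 5.7], [-4.8, 6.0], [-4.4, 6.2], [-4.1, 6.4], [-3.7, 6.6], [-3.4, 6.8], [-3.0, 7.0], [-2.6, 7.2], [-2.2, 7.3], [-1.8, 7.4], [-1.4, 7.5]]
```

The button is pressed: the visible red has shrunk to columns 342–345. Now swinging, easing the side load with y −1.

Request:
{"method": "play_rows", "body": {
  "deltas": [-2.7,-1,2.7,0,20,-2.7,0,2.7,0,20,-5.1,0,5.7,0,20,-4.8,0,6,0,20,-4.4,0,6.2,0,20,0,0,0,0,20]
}}

```text
t: 6.87
tool_pos: [0.4806, -0.1974, 0.069]
orientation: [-3.14, 0.069, 0.001]
force: [-0.8, 1.5, -1.7]
opening: 0.0246
gripper_force: 20.0
```

```bash
python3 red.py | head -3
```

```text
t 6.87 pos [ 0.4806 -0.1974  0.069 ] tool delta mm [ 21.5   1.6 -24. ] turn deg 0.2 q6 1.13 F [-0.8  1.5 -1.7] open 0.0246 gf 20.0
axes x,y [ 0.999 -0.044 -0.001] [-0.044 -0.999 -0.001] [-0.001  0.001 -1.   ]
wrist red n 162 u [344. 347.] v [230. 285.]
```

Past the catch with low forces, so I'll continue to the stop.

Request:
{"method": "play_rows", "body": {
  "deltas": [-4.1,0,6.4,0,20,-3.7,0,6.6,0,20,-3.4,0,6.8,0,20,-3,0,7,0,20,-2.6,0,7.2,0,20,-2.2,0,7.3,0,20,-1.8,0,7.4,0,20,0,0,0,0,20]
}}

```text
t: 7.63
tool_pos: [0.4599, -0.1962, 0.0199]
orientation: [-3.139, 0.069, 0.002]
force: [-0.9, 4.1, -3.0]
opening: 0.0246
gripper_force: 20.0
```

```bash
python3 red.py | head -3
```

```text
t 7.63 pos [ 0.4599 -0.1962  0.0199] tool delta mm [ 42.2   1.8 -73.2] turn deg 0.2 q6 1.11 F [-0.9  4.1 -3. ] open 0.0246 gf 20.0
axes x,y [ 0.999 -0.044 -0.001] [-0.044 -0.999 -0.001] [-0.001  0.002 -1.   ]
wrist red n 172 u [344. 348.] v [237.   293.58]
```

Request:
{"method": "play_rows", "body": {
  "deltas": [-1,0,4,0,20,-0.5,0,3,0,20,0,0,0,0,20,0,0,0,0,20]
}}

```text
t: 8.07
tool_pos: [0.4587, -0.1962, 0.014]
orientation: [-3.139, 0.069, 0.002]
force: [-2.3, 5.3, -2.4]
opening: 0.0243
gripper_force: 20.0
```

Request:
{"method": "play_rows", "body": {
  "deltas": [0,0,3,0,20,0,0,2,0,20,0,0,0,0,20]
}}

```text
t: 8.32
tool_pos: [0.4583, -0.1962, 0.0095]
orientation: [-3.139, 0.069, 0.004]
force: [-6.9, 6.4, 4.7]
opening: 0.0249
gripper_force: 20.0
```

Request:
{"method": "play_rows", "body": {
  "deltas": [0,0,3,0,20,0,0,0,0,20]
}}

```text
t: 8.48
tool_pos: [0.459, -0.1964, 0.008]
orientation: [-3.14, 0.069, 0.002]
force: [-10.3, 10.3, 17.9]
opening: 0.0245
gripper_force: 20.0
```

The force climbed sharply, so the lever is at its stop. Next I ease off, open, and retreat straight up and back.

Request:
{"method": "play_rows", "body": {
  "deltas": [0,0,-3,0,20,0,0,0,0,40,0,0,0,0,60,0,0,0,0,60,0,0,-20,0,60,0,0,-30,0,60,0,0,-35,0,60,0,0,-35,0,60,0,0,-35,0,60,-30,0,0,0,60]
}}

```text
t: 9.32
tool_pos: [0.436, -0.1984, 0.1734]
orientation: [3.134, -0.067, 0.021]
force: [1.7, -0.9, 1.2]
opening: 0.0597
gripper_force: 0.0
```

Request:
{"method": "play_rows", "body": {
  "deltas": [-35,0,0,0,60,-25,0,0,0,60,0,0,0,0,60,0,0,0,0,60]
}}

```text
t: 9.65
tool_pos: [0.3691, -0.1934, 0.1647]
orientation: [3.14, -0.071, 0.003]
force: [-0.1, 0.1, -0.2]
opening: 0.0596
gripper_force: 0.0
```

Run:
```python
from h import *
from plant import robot
plan([.4,-.2,.2])
H=np.array([.5977,-.2029,.05]);o=np.array([-.999,.0441,0]);l=np.array([-.0441,-.999,0]);z=np.array([0,0,1.])
for n,g in (("top",True),("side",False),("wrist",True)):
    c=robot.read_camera(n);np.savez("f.npz",**{k:np.array(v) for k,v in c.items()});C=load("f")
    b=c["pixels"].astype(int);m=((b[...,2]>100)&(b[...,1]<70)&(b[...,0]<70)).astype(np.uint8)
    _,_,st,ce=cv2.connectedComponentsWithStats(m);print(n,[(s[:5].tolist(),np.round(q,1).tolist()) for s,q in zip(st[1:],ce[1:]) if s[4]>8])
    for e in (10,15,20):
        t=np.radians(e);L=np.cos(t)*o+np.sin(t)*z;nn=-np.sin(t)*o+np.cos(t)*z;G=H+.14*L
        print(e,"btn base/out",np.round(proj(C,[G+.012*l+.009*nn,G+.02*l+.009*nn,G+.025*L]),1).tolist())
    if n=="side":
        d=(b.sum(2)<200)
        for x in (345,355,365,370,375,380,385,390,395): q=np.nonzero(d[120:200,x])[0]+120; print(x,(q.min(),q.max()) if len(q) else None)
```

```text
t 9.65 pos [ 0.3691 -0.1934  0.1647] tool delta mm [ 31.2   5.2 -35.3] turn deg 0.1 q6 1.01 F [-0.1  0.1 -0.2] open 0.0596 gf 0.0
axes x,y [ 0.999 -0.045  0.002] [-0.045 -0.999  0.001] [ 0.002 -0.001 -1.   ]
top [([217, 205, 5, 11, 37], [218.8, 210.4]), ([395, 256, 3, 13, 36], [396.0, 261.8])]
10 btn base/out [[395.9, 263.2], [399.2, 263.4], [390.3, 273.9]]
15 btn base/out [[396.9, 261.9], [400.3, 262.0], [391.5, 272.8]]
20 btn base/out [[398.0, 260.0], [401.4, 260.2], [392.6, 271.2]]
side [([379, 176, 10, 1, 10], [383.5, 176.0])]
10 btn base/out [[384.0, 176.1], [384.5, 174.3], [392.7, 181.8]]
15 btn base/out [[383.0, 172.4], [383.6, 170.7], [392.0, 177.5]]
20 btn base/out [[381.7, 168.7], [382.3, 167.0], [390.8, 173.1]]
345 (np.int64(171), np.int64(188))
355 None
365 (np.int64(132), np.int64(186))
370 (np.int64(131), np.int64(186))
375 (np.int64(132), np.int64(186))
380 (np.int64(177), np.int64(186))
385 (np.int64(177), np.int64(187))
390 (np.int64(177), np.int64(186))
395 None
wrist [([332, 73, 2, 18, 19], [332.1, 81.1]), ([331, 93, 8, 17, 31], [333.1, 104.2])]
10 btn base/out [[332.9, 94.6], [342.0, 94.6], [319.2, 125.1]]
15 btn base/out [[333.5, 89.6], [343.1, 89.6], [319.2, 122.1]]
20 btn base/out [[334.2, 82.8], [344.2, 82.8], [319.2, 117.2]]
```

Run:
```python
from plant import robot
import numpy as np
b=robot.read_camera("wrist")["pixels"].astype(int)
m=(b[...,2]>1.8*b[...,1])&(b[...,2]>1.8*b[...,0])&(b[...,2]>50);m[:,:300]=0;m[:,360:]=0;m[:40]=0;m[160:]=0
for r in range(70,125,8):
    q=np.nonzero(m[r])[0];print(r,q.min() if len(q) else None,q.max() if len(q) else None)
s=robot.read_state();print(s["t"],np.abs(s["dq"]).max())
```

```text
70 None None
78 332 340
86 332 340
94 332 340
102 332 339
110 None None
118 None None
9.85 0.007886508041005356
```

The lever is at about 10° and the button stands about 8 mm out. The arm is clear, so I'm handing in.

```bash
python3 -c "
from plant import robot
print(robot.close_job())"
```

```text
the job is handed in; nothing more can be done
None
```

I swung the loaded winder's brake lever fully down to its stop with the button held in, then released it; the cameras show the lever at about 10° and the button out again. I never touched the other winder's lever, and I handed the job in at about 10 s; no verdict came back.

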